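# Hang two bottle carriers on the pivoting drip bar and trim it level

## Task

Hang the two bottle carriers on the pivoting drip bar by threading their eyes over its ends: first the large one on the robot's left arm, slid in until it rests against the collar there, and let go, then the small one on the right arm. Slide the small one along its arm to wherever the bar stays level by itself with everything released and still. Be gentle: never shove or press hard on the bar, and leave the spare bottle and the probe puck where they stand.

Things in the scene. Friction and masses are not known exactly. Their poses are not given: they have to be found in the camera images.
- stand: steel drip rack, fixed to the bench (its place and yaw vary): base plate 130 x 170 x 12 mm, upright post 26 x 22 mm in its middle, two fork cheeks up to 228 mm high. Origin: underside centre of the base; z up; its y axis runs along the bar towards the robot's left.
- bar: polished round steel bar, 10 mm diameter, pivoting in the fork about its x axis. Origin on the pivot and the bar's centre line, 215 mm above the bench; y along the bar to its left end, z up when level. Turns at most 0.14 rad either way to stops. Level when empty; a soft spring (about 0.35 N m/rad) pulls it back: about 0.03 rad of tilt per 0.01 N m of imbalance; swings die out in about 1 s.
- bar_left_end (a point): centre of the 16 mm ball that ends the left arm, 180 mm from the pivot (moves with the bar). Carrier eyes slide on the bar with friction about 0.25 and do not creep at any tilt
- bar_right_end (a point): centre of the 16 mm ball that ends the right arm, 180 mm from the pivot (moves with the bar). Level means less than 0.03 rad of tilt, so the two ends differ by under 10 mm in height
- bar_left_collar (a point): centre of the outer face of the left collar, on the bar's centre line, 70 mm from the pivot; the large eye comes to rest against this face. The collar is fixed, 20 mm diameter, 8 mm wide; the right arm has the same one at the same distance
- large_carrier: larger white bottle (60 mm diameter, 88 tall) fixed in a steel bail carrier: foot 76 mm diameter, straps at x = +-34 mm, a closed eye above the bottle, a grey grip tab on top; 202 mm tall, 0.38 to 0.52 kg (hidden). Origin: underside centre, z up; stands on the bench at first. The eye is 8 mm thick along y; its opening goes through along y. Same after a half turn.
- large_carrier_eye (a point): where the bar's centre line lies in the eye when the carrier hangs: 137 mm above the carrier's origin, 7 mm below the inner apex, 35 mm above the opening's lower edge. Opening 36 mm wide in x, 42 mm high, with a 90 degree roof that centres on the bar
- large_carrier_tab (a point): grip point on the large carrier's tab, 45 mm above its eye point. The flat tab is 26 mm wide in x, 12 mm thick in y and spans 13 to 65 mm above the eye point: pinch it across its 12 mm (fingers closing along y)
- small_carrier: smaller white bottle (48 mm diameter, 62 tall) in the same kind of carrier: foot 64 mm diameter, straps at x = +-28 mm, 176 mm tall, 0.26 to 0.355 kg (hidden). Origin: underside centre, z up; eye and tab of the same sizes as on the large one. Stands on the bench at first
- small_carrier_eye (a point): the same point in the small carrier's eye, 111 mm above its origin
- small_carrier_tab (a point): a good grip point on the small carrier's tab, 45 mm above its eye point
- spare_bottle: bystander: loose white bottle, 48 mm diameter, 80 mm tall, standing between the carriers. Origin: underside centre.
- puck: bystander: loose white probe puck, 60 mm diameter, with a thin steel pin to 79 mm height, right of the work. Origin: underside centre.
Mind the look-alikes: they are no part of the job. What is shaped like the large_carrier but green or orange is not meant.

How it is judged:
By the outcome, as a careful person would: the job done as asked, in the order asked, and still so for the second after the job is handed in, with the robot touching nothing.
It also fails if it takes over 72 s, if anything falls off the work surface, if the arm or the gripper's body presses on something with over 40 N, if the wrist force passes 120 N, or if a joint passes its speed limit or range.

## Robot

A 6-joint arm with a two-finger parallel gripper is mounted at the origin on the work surface. World frame = base frame: x ahead of the robot, y to its left, z up, the work surface at z = 0. Lengths are in m, angles in degrees, forces in N, time in s.
With the tool pointing down it reaches from about 0.325 to 0.775 m from the base axis. Payload 5.5 kg.
Tool frame: the origin (TCP) lies at the centre of the arm's flange, where the gripper is bolted on; the fingertips stand 182 mm ahead of it and the grasp point (between the pads) lies 163 mm ahead of it; z points along the fingers, y is the line along which they close (so a half turn about z gives the same grasp; the last joint's range is limited). The gripper opens to 88 mm and grips with 3 to 60 N. Pads are 20 mm wide; open, the fingers measure 115 mm over their backs; the gripper's body (75 mm by 178 mm) begins 61 mm behind the grasp point.
Start: joints at [66.137, 5.22, 70.514, -0, 104.267, -3.249], TCP at [0.211, 0.562, 0.405] pointing down, gripper open.
Joint ranges: [-164.24, 164.24], [-49.07, 125.15], [9.68, 141.18], [-86.29, 266.29], [3.28, 154.24], [-151.56, 151.56]. Speed limits (degrees/s): [147.25, 147.25, 172.46, 180, 180, 180].

## Interface

Orientations are given as [roll, pitch, yaw] about the fixed x, y, z axes, in that order (R = Rz(yaw) Ry(pitch) Rx(roll)).
In Python, from station import r gives the robot as it stands. The module is installed in compiled form; this text tells all that it offers. Calls block until the motion is done:
- r.reach(position, orientation): joint-space move of the TCP to a pose.
- r.servo_line(position, rotation=None, speed=0.15): straight line of the TCP; rotation=None keeps the orientation; speed is the mean speed in m/s.
- r.move_joints(angles): joint-space move.
- r.let_go() and r.grab(squeeze=None): open the fingers fully, or close them until they stop; squeeze is the grip in N (None keeps the last).
- r.wait(seconds).
- r.inverse_kinematics(position, orientation): joint angles nearest the present ones, or None.
- r.sense(): the state.
- r.snapshot(name): name is "side" or "top"; returns a dict with "frame" (480x640x3 uint8, red, green, blue), "fx", "fy", "cx", "cy" (pixels), "R" (3x3) and "t" (3): a world point X has camera coordinates R X + t. Camera axes: x right, y down, z forward; pixel columns grow to the right and rows downward; lengths in m; the calibration is good to about 2 mm. A picture is of the moment at which its call begins. There is no depth.
A pose or a line that the arm cannot do raises r.IKError and nothing moves.
- r.hand_in(): hands the job in; it is judged then, once.
The state is a dict: "clock": time; "joints": joint angles; "joint_vel": joint speeds; "joint_torque": joint torques, N m; "tcp_pos": TCP position; "orientation": TCP orientation; "contact_force": force on the tool from outside, world axes, zero at the start; "torque": the same for the moment, N m; "opening": finger opening in m; "gripper_force": force on a finger pad.
Only numpy, scipy, OpenCV 4.12 (cv2) and the standard library are available. Lean on these libraries where they do the work, as an engineer would, in place of code of your own. Each camera call takes 0.05 s, during which the arm holds its last target. There are 200 camera calls.

## Working session

There is one attempt and no reset: what is moved stays moved. The work goes in short steps, each a Python script; the robot and the scene stay as the last script left them, time stands still between calls to the robot, and variables do not carry over. Pictures are saved under pics/ and viewed, at most 10 in all, crops included, and the job is handed in when it is done.

```bash
mkdir -p pics
python3 - <<'E'
from station import r
import cv2,pickle
for n in("side","top"):
    s=r.snapshot(n); cv2.imwrite(f"pics/{n}0.png",s["frame"][:,:,::-1]); pickle.dump(s,open(f"{n}0.pkl","wb"))
    print(n,s["fx"],s["cx"],s["cy"],s["R"],s["t"])
print(r.sense())
E
```

```text
side 455.60698482338626 321.42335930463275 245.81967543761996 [[ 0.91493902 -0.40327972 -0.01587624]
 [-0.25765122 -0.55336219 -0.79208972]
 [ 0.31064841  0.72880433 -0.61019818]] [-0.43124629  0.25136709  0.93261519]
top 596.0643455562031 318.46228738949645 230.61530752312717 [[-0.02753107 -0.99948188  0.01667389]
 [-0.98767941  0.02462784 -0.15454081]
 [ 0.1540501  -0.02072313 -0.9878457 ]] [0.01845164 0.53112574 1.54601299]
{'clock': 0.1, 'joints': array([ 6.61370517e+01,  5.25926710e+00,  7.05740356e+01, -2.92124278e-04,
        1.04264495e+02, -3.24809324e+00]), 'joint_vel': array([-0.01643805, -0.07533177, -0.14771313,  0.0385643 , -0.03225489,
        0.09530738]), 'joint_torque': array([ 1.33626494e-03, -4.47855198e+01, -4.07568669e+01,  6.99483929e-02,
        2.84312357e-02, -1.16456395e-04]), 'tcp_pos': array([0.21127261, 0.56163924, 0.40362403]), 'orientation': array([-1.79902343e+02, -5.25838040e-03,  1.59385069e+02]), 'contact_force': array([-0.60267966,  0.30144312,  0.48002301]), 'torque': array([ 0.02394345, -0.01903541, -0.00239977]), 'gripper_force': 0.0, 'opening': 0.08819932084311409}
```

View pics/side0.png

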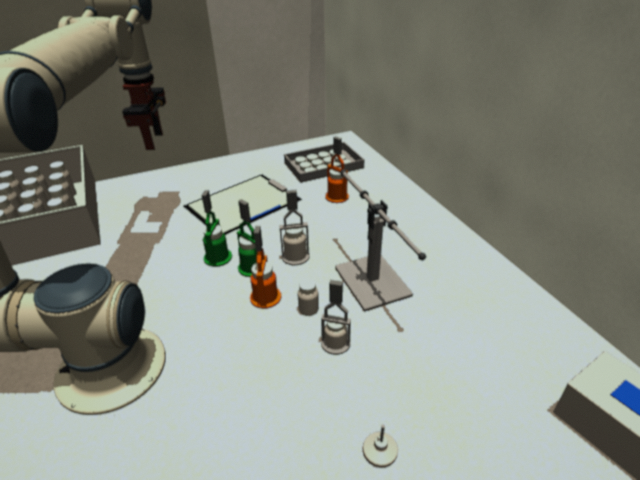

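View pics/top0.png

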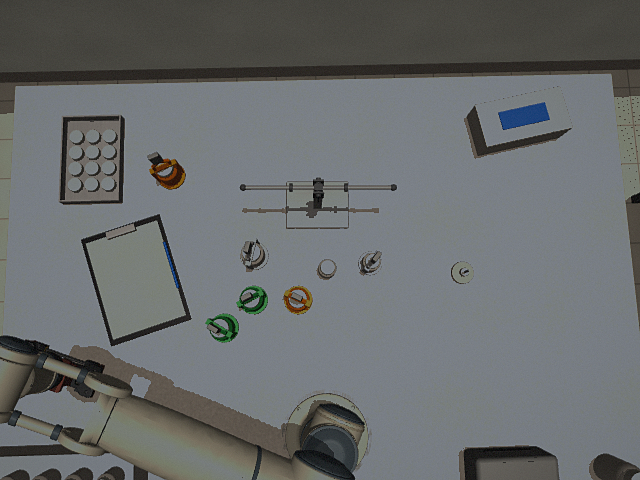

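The top view shows the white carriers at about (252,255), which is the large one, and (370,262), the small one. The look-alikes are green at (222,327) and (252,299) and orange at (298,299) and (167,172). Only the white one with the larger bottle fits large_carrier, so I'm confirming it in enlarged crops.

Run:
```python
import cv2
a=cv2.imread("pics/top0.png")[170:290,228:408]; cv2.imwrite("pics/topc.png",cv2.resize(cv2.convertScaleAbs(a,alpha=1.5),None,fx=4.4,fy=4.4,interpolation=cv2.INTER_CUBIC))
a=cv2.imread("pics/side0.png")[180:360,230:430]; cv2.imwrite("pics/sidec.png",cv2.resize(a,None,fx=3.3,fy=3.3,interpolation=cv2.INTER_CUBIC))
```

```text
(no output)
```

View pics/topc.png

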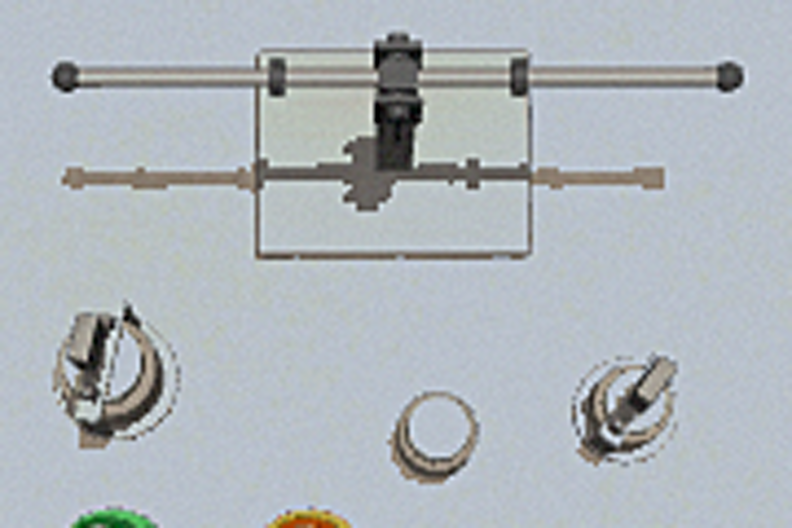

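View pics/sidec.png

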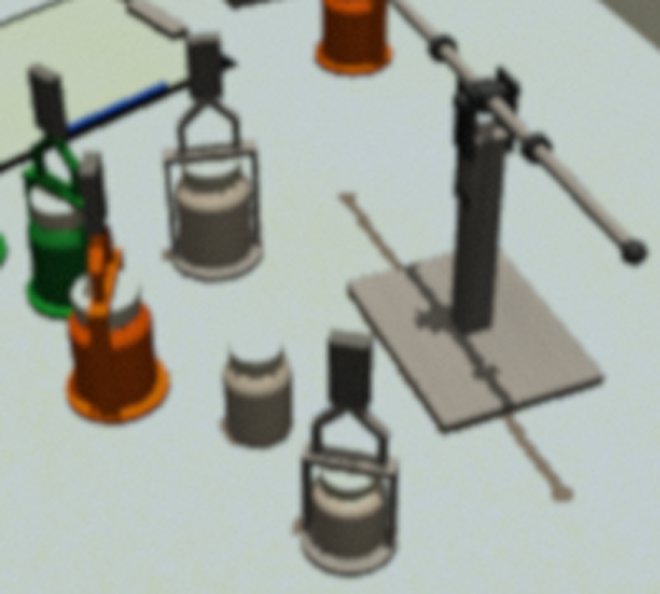

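```bash
cat > h.py <<'E'
import numpy as np,cv2,pickle
from scipy.optimize import least_squares
def proj(s,X):
    c=np.atleast_2d(X)@s["R"].T+s["t"]; return np.c_[s["fx"]*c[:,0]/c[:,2]+s["cx"],s["fy"]*c[:,1]/c[:,2]+s["cy"]]
def rz(a): return np.array([[np.cos(a),-np.sin(a),0],[np.sin(a),np.cos(a),0],[0,0,1]])
def toW(s,uv,z):
    d=s["R"].T@np.array([(uv[0]-s["cx"])/s["fx"],(uv[1]-s["cy"])/s["fy"],1]); c=-s["R"].T@s["t"]
    return c+d*(z-c[2])/d[2]
def place(p,pts): return np.array(pts)@rz(p[2]).T+[p[0],p[1],0]
E
python3 - <<'E'
from h import *
T=pickle.load(open("top0.pkl","rb"));S=pickle.load(open("side0.pkl","rb"))
t=lambda x,y:np.array([228+(x+.5)/4.4-.5,170+(y+.5)/4.4-.5]); s=lambda x,y:np.array([230+(x+.5)/3.3-.5,180+(y+.5)/3.3-.5])
# bar
le=toW(T,t(65,77),.215);re=toW(T,t(729,77),.215)
print("bar top",le,re,"yaw",np.degrees(np.arctan2(-(le-re)[0],(le-re)[1])),np.linalg.norm(le-re))
print("bar side",toW(S,s(633,252),.215),toW(S,(338,158),.215), "collars",toW(T,t(277,77),.215),toW(T,t(519,77),.215))
th=np.linspace(0,2*np.pi,60)
def fit(name,R,H,tops,topf,sides,sidef,yaw):
    # tab-top centre & foot centre, both views
    f=lambda p:np.r_[(proj(T,[p[0],p[1],H])-tops).ravel(),(proj(S,[p[0],p[1],H])-sides).ravel(),(proj(T,[p[0],p[1],.003])-topf).ravel(),(proj(S,[p[0],p[1],.003])-sidef).ravel()]
    r=least_squares(f,[.45,0]); print(name,r.x,f(r.x).round(1)); return [*r.x,yaw]
L=fit("L",.038,.202,t(89,339),t(117,378),s(204,37),s(214,248),np.radians(-15))
M=fit("S",.032,.176,t(656,377),t(625,411),s(351,336),s(349,538),np.radians(-42))
for n,p,R,H,w,e in(("L",L,.038,.202,.034,.137),("S",M,.032,.176,.028,.111)):
    pass
a=cv2.imread("pics/topc.png");b=cv2.imread("pics/sidec.png")
def draw(img,C,o,k,X,close=True):
    q=((proj(C,X)-o+.5)*k-.5); cv2.polylines(img,[np.int32(q*8)],close,(0,0,255),1,cv2.LINE_AA,3)
for img,C,o,k in((a,T,(228,170),4.4),(b,S,(230,180),3.3)):
    for p,R,H in((L,.038,.202),(M,.032,.176)):
        draw(img,C,o,k,place(p,np.c_[R*np.cos(th),R*np.sin(th),0*th]))
        for z in(H,H-.052): draw(img,C,o,k,place(p,[[.013,.006,z],[.013,-.006,z],[-.013,-.006,z],[-.013,.006,z]]))
    draw(img,C,o,k,[le,re],False)
m=np.zeros((560,800,3),np.uint8)
a2=cv2.resize(a[40:,:],None,fx=.0+.5,fy=.5) 
# large and small crops, top then side
x=[a[280:460,30:230],a[320:500,530:730],b[20:290,140:290],b[320:590,275:425]]
x=[cv2.resize(i,(200,360 if j>1 else 180)) for j,i in enumerate(x)]
m=np.hstack([np.vstack(x[:2]),x[2],x[3]]);cv2.imwrite("pics/ov.png",cv2.resize(m,None,fx=1.3,fy=1.6))
pickle.dump((L,M),open("fit.pkl","wb"))
E
```

```text
bar top [0.61402093 0.1870179  0.215     ] [ 0.60546696 -0.17431707  0.215     ] yaw -1.35612431035561 0.3614362150589408
bar side [ 0.60726072 -0.17123767  0.215     ] [0.63903093 0.26438879 0.215     ] collars [0.61129787 0.07199112 0.215     ] [ 0.60818028 -0.05970142  0.215     ]
L [0.47371617 0.17907768] [-1.  -0.7 -0.7  0.6  0.1 -0.1  0.5  1.5]
S [ 0.44638101 -0.13147412] [-0.2  0.  -0.2  0.9 -0.4 -0.5  0.1 -0.1]
```

View pics/ov.png

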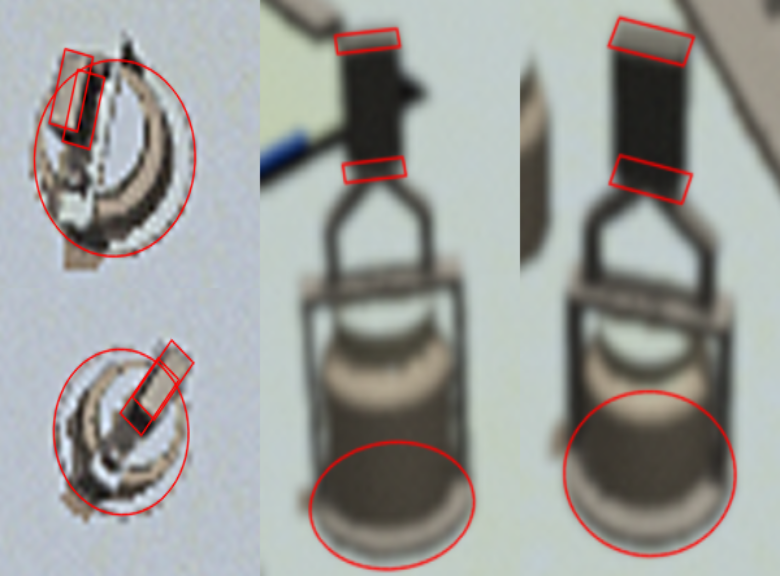

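The overlay matches both white carriers. The large one is at (0.474, 0.179) with yaw −15°, the small one at (0.446, −0.131) with yaw −42°, and the bar pivot is at (0.610, 0.006) with yaw −1.4°. Next I grasp the large carrier.

```bash
cat >> h.py <<'E'
PIV=np.array([.6097,.0062]); YB=-1.36; U=np.array([-np.sin(np.radians(YB)),np.cos(np.radians(YB))])
def bp(d,z): return [*(PIV+d*U),z]   # point above bar at signed distance d (left +)
def st(r,n=""):
    s=r.sense(); print(n,"t%.1f"%s["clock"],s["tcp_pos"].round(4),s["orientation"].round(1),"F",s["contact_force"].round(2),"M",s["torque"].round(2),"op%.4f gf%.0f"%(s["opening"],s["gripper_force"])); return s
def meanF(r,n=6):
    f=[]
    for _ in range(n): r.wait(.05); f.append(r.sense()["contact_force"])
    return np.mean(f,0)
E
python3 - <<'E'
from h import *
from station import r
for y in(165,-15): print(y,r.inverse_kinematics([.4725,.178,.345],[180,0,y]),r.inverse_kinematics(bp(.24,.435),[180,0,y+13.6]))
r.reach([.4725,.178,.42],[180,0,165]); st(r)
r.servo_line([.4725,.178,.345],speed=.1); r.wait(.2); print(meanF(r)); st(r,"pre")
r.grab(45); st(r,"grab")
r.servo_line([.4725,.178,.445],speed=.12); r.wait(.4); print(meanF(r)); st(r,"lift")
E
```

```text
165 [ 16.78127351  -9.72580611  91.10617164   0.          98.61963447
 -58.21872649] [ 18.85885864  15.84711766  55.51144898   0.         108.64143336
 -69.74114136]
-15 [ 1.67812735e+01 -9.72580611e+00  9.11061716e+01 -2.54444375e-14
  9.86196345e+01  1.21781274e+02] [ 1.88588586e+01  1.58471177e+01  5.55114490e+01 -2.54444375e-14
  1.08641433e+02  1.10258859e+02]
 t1.8 [0.4723 0.1787 0.4199] [180.   -0.  165.1] F [0.48 1.3  0.44] M [ 0.02  0.   -0.05] op0.0882 gf0
[-0.43393835 -0.00614273  0.01256302]
pre t3.2 [0.4725 0.178  0.3451] [180.   0. 165.] F [ 0.38 -0.6  -0.79] M [ 0.   -0.08 -0.  ] op0.0877 gf0
grab t4.3 [0.4724 0.178  0.3447] [-180.   -0.  165.] F [ 0.02  0.38 -0.68] M [-0.01  0.03 -0.01] op0.0120 gf45
[ 0.01610807  0.03684565 -4.89818933]
lift t6.0 [0.4725 0.178  0.445 ] [180.   0. 165.] F [ 0.33 -0.02 -4.96] M [-0.    0.03 -0.  ] op0.0119 gf45
```

Run:
```python
from h import *
from station import r
o=[180,0,180+YB]
r.reach([.50,.25,.44],o); r.servo_line(bp(.225,.435),o,speed=.15); r.wait(.3); print(meanF(r,12)); st(r)
s=r.snapshot("side"); t=r.snapshot("top"); out=[]
for S in(s,t):
    im=S["frame"][:,:,::-1].copy(); le=proj(S,bp(.18,.215))[0]; x,y=np.int32(le)
    c=im[y-45:y+45,x-45:x+45]; out.append(cv2.resize(c,(390,390),interpolation=cv2.INTER_CUBIC))
cv2.imwrite("pics/thr.png",np.hstack(out))
```

```text
[ 0.03958072 -0.04233775 -4.82008438]
 t8.3 [0.6151 0.2311 0.435 ] [-180.    -0.   178.6] F [-0.15  0.23 -4.32] M [ 0.01 -0.03 -0.  ] op0.0118 gf45
```

View pics/thr.png

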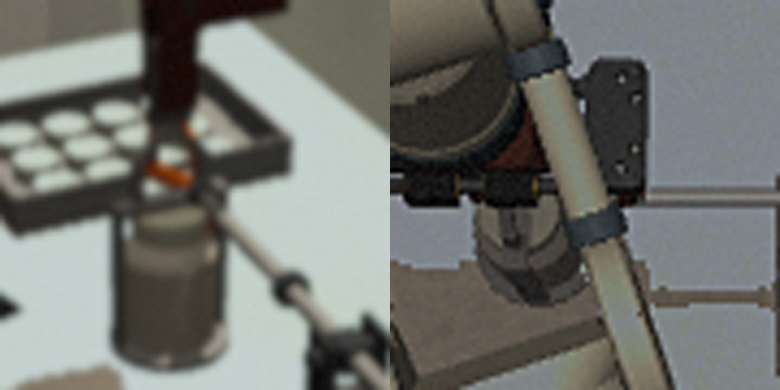

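The crop shows the eye opening near (173,175), just beyond the ball at (205,185), which is what I expect before threading. I'll slide it in and check the force as it goes.

Run:
```python
from h import *
from station import r
import sys
F0=meanF(r,4)
def step(d,z,v):
    r.servo_line(bp(d,z),speed=v); f=np.mean([(r.wait(.04),r.sense()["contact_force"])[1] for _ in range(3)],0)-F0; return f
for d in(.205,.19,.18,.17,.155,.13,.10,.084,.080):
    f=step(d,.435,.06)
    if np.linalg.norm(f)>3: st(r,"STOP %.3f %s"%(d,f.round(1)));sys.exit()
st(r,"in")
d=.079
while d>.070:
    f=step(d,.435,.02); print("%.3f"%d,f.round(2))
    if np.linalg.norm(f)>2.0: break
    d-=.001
st(r)
```

```text
in t13.5 [0.6116 0.0862 0.435 ] [180.    0.  178.6] F [ 0.1   0.22 -4.35] M [ 0.    0.03 -0.01] op0.0117 gf45
0.079 [-0.01 -1.48  0.44]
0.078 [ 0.57 -0.15 -0.01]
0.077 [ 0.41 -0.59  0.38]
0.076 [ 0.46 -0.28 -0.23]
0.075 [ 0.34 -0.47  0.21]
0.074 [ 0.21 -0.46 -0.25]
0.073 [ 0.26 -0.47  0.23]
0.072 [ 0.1  -0.68  0.03]
0.071 [ 0.02 -0.7  -0.11]
 t16.9 [0.6114 0.0772 0.435 ] [180.    0.  178.6] F [ 0.11 -0.81 -4.76] M [-0.03 -0.01  0.  ] op0.0121 gf45
```

No contact yet because with the eye raised, the 20 mm collar can pass through the opening. I'll back off, lower until the bar takes a little load, then slide to the collar.

Run:
```python
from h import *
from station import r
import sys
def step(d,z,v,n=4):
    r.servo_line(bp(d,z),speed=v); return np.mean([(r.wait(.03),r.sense()["contact_force"])[1] for _ in range(n)],0)
F0=step(.084,.435,.03,8); print(F0.round(2))
z=.422
f=step(.084,z,.04)-F0; print(z,f.round(2))
while z>.404:
    z-=.0015; f=step(.084,z,.03)-F0; print("%.4f"%z,f.round(2))
    if f[2]>1.3: break
d=.084
while d>.066:
    d-=.001; f=step(d,z,.02)-F0; print("%.3f"%d,f.round(2))
    if f[1]>3: break
st(r)
s=r.snapshot("side"); x,y=np.int32(proj(s,bp(.06,.215))[0])
cv2.imwrite("pics/col.png",cv2.resize(s["frame"][y-60:y+60,x-80:x+80,::-1],None,fx=4,fy=4,interpolation=cv2.INTER_CUBIC))
```

```text
[-0.2  -0.25 -4.71]
0.422 [ 0.25 -0.    0.04]
0.4205 [0.18 0.61 0.08]
0.4190 [-0.51  0.42 -0.09]
0.4175 [0.44 0.02 0.02]
0.4160 [0.17 0.22 0.49]
0.4145 [-0.16  0.08  0.8 ]
0.4130 [ 0.44 -0.01  0.4 ]
0.4115 [0.13 0.3  0.08]
0.4100 [-1.69  0.25  7.01]
0.083 [-2.11  4.62 10.19]
 t21.8 [0.6115 0.0898 0.4109] [1.799e+02 1.000e-01 1.787e+02] F [-1.58  4.45  5.43] M [0.88 0.38 0.01] op0.0120 gf45
```

View pics/col.png

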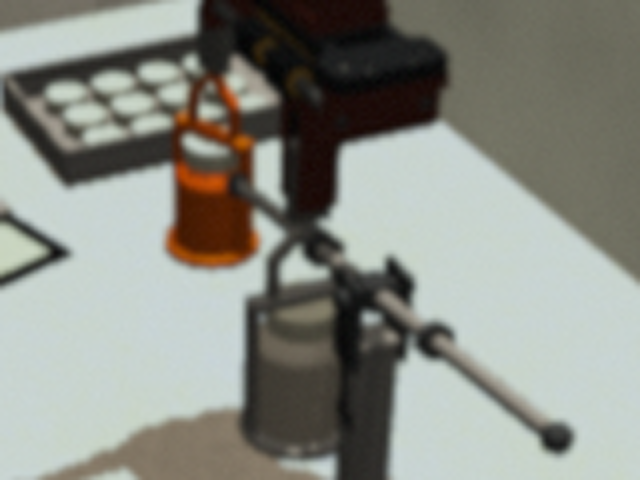

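The eye is on the bar just outside the collar at about (320,245), and the bar is tilted left-down onto its stop. The 10 N reading is more than the carrier weighs, so I'll raise slightly and slide in with finer load control.

Run:
```python
from h import *
from station import r
F0=np.array([-.1,-.1,-4.75])
def step(d,z,v,n=4):
    r.servo_line(bp(d,z),speed=v); return np.mean([(r.wait(.03),r.sense()["contact_force"])[1] for _ in range(n)],0)-F0
z=.4125; d=.083
print(step(d,z,.03).round(2))
while d>.064:
    d-=.001; f=step(d,z,.02,3); print("%.3f"%d,"%.4f"%z,f.round(2))
    if f[1]>2.5 and f[2]<4: break
    if f[2]>3: z+=.0005
st(r)
```

```text
[-0.66  0.73  2.21]
0.082 0.4125 [-0.02 -0.12  0.6 ]
0.081 0.4125 [-0.06  0.04  0.5 ]
0.080 0.4125 [0.12 0.13 0.43]
0.079 0.4125 [0.32 0.77 0.79]
0.078 0.4125 [-0.34  0.14  0.63]
0.077 0.4125 [-0.12  0.17  0.7 ]
0.076 0.4125 [-0.   0.   0.8]
0.075 0.4125 [0.2  3.01 1.32]
 t25.0 [0.6115 0.0815 0.4126] [180.    0.  178.7] F [ 0.67  3.11 -3.9 ] M [0.63 0.09 0.  ] op0.0116 gf45
```

Run:
```python
from h import *
from station import r
F0=np.array([-.1,-.1,-4.75])
def step(d,z,v,n=4):
    r.servo_line(bp(d,z),speed=v); return np.mean([(r.wait(.03),r.sense()["contact_force"])[1] for _ in range(n)],0)-F0
z=.4125
while z>.408:
    z-=.0004; f=step(.075,z,.02); print("%.4f"%z,f.round(2))
    if f[2]>4: break
r.let_go(); st(r)
r.servo_line(bp(.075,.50),speed=.2); F=meanF(r); print(F)
r.reach([.446,-.131,.40],[180,0,138]); st(r)
s=r.snapshot("side"); x,y=np.int32(proj(s,bp(.06,.215))[0])
cv2.imwrite("pics/col2.png",cv2.resize(s["frame"][y-60:y+60,x-80:x+80,::-1],None,fx=4,fy=4,interpolation=cv2.INTER_CUBIC))
```

```text
0.4121 [-0.6   4.63  3.4 ]
0.4117 [-1.17  5.02  5.22]
 t27.0 [0.6115 0.0812 0.4117] [-180.    -0.   178.6] F [ 0.69  0.02 -0.18] M [-0.01 -0.01 -0.01] op0.0880 gf0
[-0.26091202  0.21161453  0.10394282]
 t29.0 [ 0.4464 -0.1307  0.4007] [1.800e+02 1.000e-01 1.381e+02] F [0.18 0.15 0.52] M [ 0.01  0.03 -0.03] op0.0879 gf0
```

View pics/col2.png

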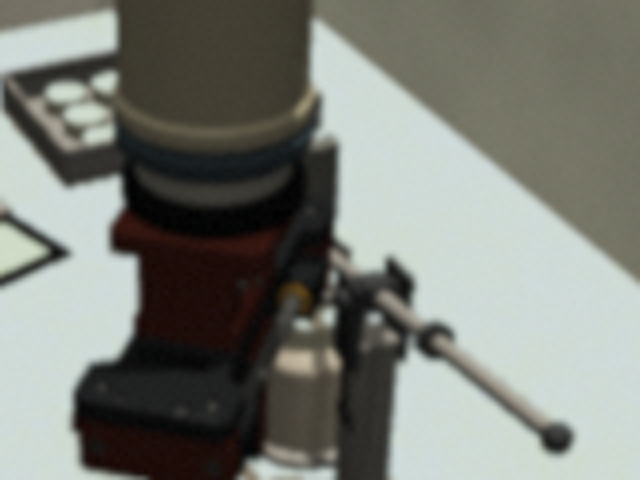

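The large carrier hangs at the collar with the bar resting left-down. Next I grasp, weigh and thread the small one.

Run:
```python
from h import *
from station import r
import sys
o=[180,0,180+YB]
p=[.4464,-.1315]
r.servo_line([*p,.319],[180,0,138],speed=.12); r.wait(.2); f0=meanF(r,8); r.grab(45); st(r,"grab")
r.servo_line([*p,.46],speed=.15)
r.reach([.52,-.235,.46],o); r.servo_line(bp(-.225,.46),speed=.15); r.wait(.3); F0=meanF(r,16); print(f0,F0); st(r)
def step(d,v):
    r.servo_line(bp(d,.215+.012+.208-.139*d),speed=v); return np.mean([(r.wait(.03),r.sense()["contact_force"])[1] for _ in range(3)],0)-F0
for d in(-.205,-.19,-.18,-.17,-.155,-.13):
    f=step(d,.06); print(d,f.round(2))
    if np.linalg.norm(f)>3: st(r,"STOP");sys.exit()
st(r)
```

```text
grab t31.6 [ 0.4464 -0.1315  0.319 ] [-180.   -0.  138.] F [-0.06 -0.28 -0.42] M [-0.1   0.04  0.01] op0.0116 gf45
[0.31879771 0.07094859 0.19830069] [ 0.07530883  0.16243692 -3.31366301]
 t35.4 [ 0.6044 -0.2187  0.46  ] [180.    0.  178.6] F [ 0.31 -0.05 -2.54] M [ 0.02 -0.06  0.02] op0.0118 gf45
-0.205 [-0.28 -0.42  0.49]
-0.19 [-0.65 -0.02 -0.17]
-0.18 [-0.05  0.01  0.58]
-0.17 [ 0.17 -0.04  0.09]
-0.155 [-0.23 -0.71  0.36]
-0.13 [-0.48  0.33  0.71]
 t38.5 [ 0.6066 -0.1238  0.4532] [-180.     0.   178.6] F [-0.51  0.74 -3.02] M [0.04 0.01 0.  ] op0.0120 gf45
```

```bash
cat >> h.py <<'E'
def tilts(r,name):
    s=r.snapshot("side"); f=s["frame"][:,:,::-1]; f0=pickle.load(open("side0.pkl","rb"))["frame"][:,:,::-1]
    g=cv2.cvtColor(f.copy(),6); g0=cv2.cvtColor(f0.copy(),6)
    res={}
    # right ball tracked from its level-bar template, sub-pixel via upscaling
    u,v=421,256; T=cv2.resize(g0[v-7:v+8,u-7:u+8],None,fx=8,fy=8,interpolation=2); W=cv2.resize(g[v-27:v+28,u-17:u+18],None,fx=8,fy=8,interpolation=2)
    m=cv2.matchTemplate(W,T,cv2.TM_CCOEFF_NORMED); _,c,_,l=cv2.minMaxLoc(m)
    dv=l[1]/8-20; du=l[0]/8-10
    X=np.array(bp(-.18,.215)); px=lambda t:proj(s,[*bp(-.18*np.cos(t),.215+.18*np.sin(t))])[0]-proj(s,X)[0]
    t=min(np.linspace(-.2,.2,801),key=lambda t:abs(px(t)[1]-dv))
    print(name,"ball du,dv %.2f %.2f score %.2f -> right-up tilt %.3f"%(du,dv,c,t)); cv2.imwrite(f"pics/{name}.png",f); return t
E
python3 - <<'E'
from h import *
from station import r
import sys
tilts(r,"tl0")
F0=np.array([0.07,.1,-3.3])
def step(d,z,v,n=3):
    r.servo_line(bp(d,z),speed=v); return np.mean([(r.wait(.03),r.sense()["contact_force"])[1] for _ in range(n)],0)-F0
d=-.107
print(step(d,.451,.05).round(2))
z=.440
while z>.4195:
    f=step(d,z,.03); print("%.4f"%z,f.round(2))
    if f[2]>4: break
    z-=.002
tilts(r,"tl1"); st(r)
E
```

```text
tl0 ball du,dv -0.38 -10.62 score 0.66 -> right-up tilt 0.135
[0.45 0.11 0.35]
0.4400 [ 1.31 -0.1   0.76]
0.4380 [ 2.33 -0.34  2.34]
0.4360 [ 3.8  -1.51  3.12]
0.4340 [ 4.03 -1.8   3.99]
0.4320 [ 4.75 -2.13  3.27]
0.4300 [ 4.44 -1.94  3.27]
0.4280 [ 4.22 -1.81  3.44]
0.4260 [ 4.7  -1.98  3.53]
0.4240 [ 4.95 -2.15  3.76]
0.4220 [ 4.78 -2.04  3.5 ]
0.4200 [ 4.11 -1.52  3.66]
tl1 ball du,dv -0.38 2.88 score 0.96 -> right-up tilt -0.040
 t43.4 [ 0.6072 -0.1007  0.4196] [180.   -0.  178.6] F [ 4.92 -2.28 -0.4 ] M [-0.36 -0.96 -0.02] op0.0115 gf45
```

Run:
```python
from h import *
from station import r
F0=np.array([0.07,.1,-3.3])
for dx in(0,.001,.002,.003,.004):
    p=bp(-.107,.4235); p[0]+=dx; r.servo_line(p,speed=.03); f=meanF(r,3)-F0; print(dx,f.round(2))
    if f[0]<.8: break
tilts(r,"a1"); r.let_go(); r.wait(.3); tilts(r,"a2"); r.servo_line([p[0],p[1],.50],speed=.2); r.wait(.6); tilts(r,"a3"); r.wait(.4); tilts(r,"a4"); st(r)
```

```text
0 [ 4.16 -1.36  3.57]
0.001 [ 1.24 -0.37  3.72]
0.002 [-1.1   0.36  3.28]
a1 ball du,dv 0.25 -0.50 score 0.96 -> right-up tilt 0.007
a2 ball du,dv 0.50 -2.12 score 0.96 -> right-up tilt 0.028
a3 ball du,dv 0.62 -2.00 score 0.95 -> right-up tilt 0.026
a4 ball du,dv 0.62 -2.00 score 0.95 -> right-up tilt 0.026
 t47.9 [ 0.6092 -0.1008  0.5   ] [180.    0.  178.6] F [ 0.08  0.44 -0.29] M [-0.   -0.03 -0.02] op0.0880 gf0
```

Released and still, the tilt is 0.026 rad right-up, which is too close to the 0.03 limit. The small carrier needs to go about 2.7 mm further out.

Run:
```python
from h import *
from station import r
p=bp(-.107,.426); p[0]+=.0016
r.servo_line(p,speed=.12); r.grab(20); st(r,"grab")
q=bp(-.1098,.4235); q[0]+=.0016
r.servo_line(q,speed=.015); st(r,"slid"); r.wait(.2); r.let_go(); r.wait(.2)
r.servo_line([q[0],q[1],.50],speed=.2); r.wait(.8); tilts(r,"b1"); r.wait(.3); tilts(r,"b2"); st(r)
```

```text
grab t49.8 [ 0.6088 -0.1007  0.426 ] [180.   -0.  178.6] F [-0.04  0.15  0.78] M [ 0.19  0.01 -0.03] op0.0118 gf20
slid t50.2 [ 0.6087 -0.1036  0.4233] [180.   -0.  178.6] F [-0.29  1.14 -0.41] M [ 0.35  0.02 -0.02] op0.0117 gf20
b1 ball du,dv 0.50 -0.62 score 0.91 -> right-up tilt 0.008
b2 ball du,dv 0.50 -0.62 score 0.91 -> right-up tilt 0.008
 t53.5 [ 0.6087 -0.1036  0.5   ] [180.   -0.  178.6] F [-0.26  0.61 -0.12] M [0.02 0.   0.02] op0.0884 gf0
```

Run:
```python
from h import *
from station import r
r.reach([.40,-.32,.50],[180,0,150]); r.wait(.2); tilts(r,"c1"); st(r)
a=r.snapshot("side")["frame"][170:350,250:440,::-1]; b=r.snapshot("top")["frame"][160:285,225:415,::-1]
cv2.imwrite("pics/fin.png",np.hstack([cv2.resize(a,(400,380),interpolation=2),cv2.resize(b,(400,380),interpolation=2)]))
```

```text
c1 ball du,dv 0.50 -0.38 score 0.93 -> right-up tilt 0.005
 t54.9 [ 0.4008 -0.3195  0.4998] [180.   -0.  150.1] F [-0.34 -0.51 -0.35] M [ 0.02  0.01 -0.  ] op0.0880 gf0
```

View pics/fin.png

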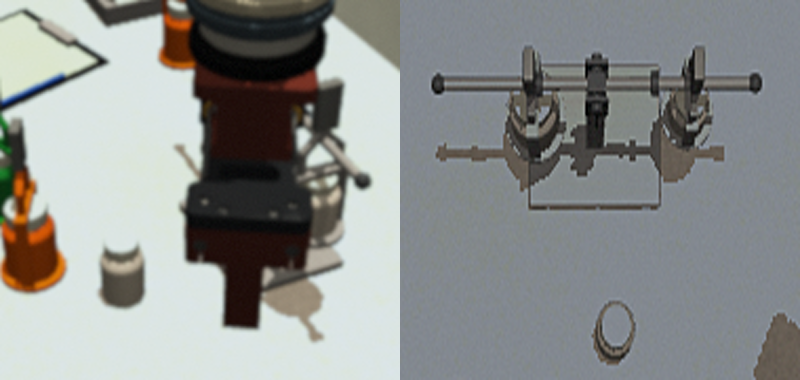

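The top view shows both carriers hanging, at (530,75) against the left collar and at (698,75). The spare bottle is undisturbed at (613,330), and the bar measures level to about 0.005–0.008 rad.

```bash
python3 -c "
from station import r
print(r.hand_in())"
```

```text
the job is handed in; nothing more can be done
None
```

I hung the large carrier against the left collar first, then the small one about 110 mm out on the right arm, and handed the job in at about 55 s; released and still, the bar measured within 0.01 rad of level, the spare bottle looked undisturbed, and I never went near the puck (not re-checked in a picture), but while seating the large carrier I briefly pressed on the bar with about 5 N beyond its weight.

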